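# Close the bonding jig: hook the cover under the lip, level it, turn both clamps

### The job

Close the bonding jig over its rubber test pad: hook one long edge of the loose cover plate under the jig's overhanging lip, level the plate down flat into the cavity, then lock it with the two wing clamps on the front bar. Each clamp turns a quarter turn one way only and nothing shows which, so try it, feel which way gives and turn it that way to its stop. Leave the things standing round the jig where they are.

Things in the scene. Friction and masses are not known exactly. Their poses are not given: they have to be found in the camera images.
- jig: Low aluminium bonding jig, screwed down, 41 mm high. Origin: on the bench, under the middle of its cavity; x points from front bar to lip, y along the lip, z up. Cavity: 104 mm in x (-52 to 52), 141 mm in y (-70.5 to 70.5), floor 22 mm above the bench. Front bar (with the clamps) x = -88 to -52 and side rails: tops at 29 mm. Base plate 178 x 190 mm (x = -98.5 to 79.5).
- jig_floor (a point): Centre of the cavity floor (two ledges with a green rubber pad between, level with them), 22 mm above the jig's origin, same axes. The seated cover's origin lies here, with 2 mm play in x and 2.5 mm in y.
- jig_lip (a point): Middle of the lip's free edge, at its underside; axes of the jig. Jig frame: x = 42, z = 34 mm, i.e. 12 mm over the cavity floor. The steel lip is 7 mm thick, runs the full width and overhangs the cavity by 10 mm from the rear wall (x = 52). So the 100 mm plate cannot go straight down: tilted about 15 degrees its rear edge goes under the lip to the rear wall, then its front edge comes down behind the front bar.
- cover: Loose steel cover plate, 100 (x) x 136 (y) x 6 mm, 0.26 to 0.42 kg, flat on the bench, handle up. Origin: centre of its underside, z up. Both long edges (x = 50 and -50 mm) are alike, either may go under the lip. Black bar handle along x on two posts, centred on the plate: 72 mm long, 12 mm wide (y), from 20 to 40 mm above the underside.
- clamp_1_grip (a point): Middle of the thumb fin of one wing clamp, 54 mm above the bench; z = turning axis (upright), y = long direction of wing and fin. Wing 66 x 14 mm, 31 to 38 mm above the bench; fin 34 mm long (y), 11 mm thick (x), 38 to 66 mm. Axes at x = -72, y = 50 or -50 mm in the jig's frame; which clamp is where varies. Open: wing along the front bar; locked: across it, one end 11 mm over the plate.
- clamp_2_grip (a point): The same point of the other wing clamp: same shape, size and axes; it stands on the other side of the front bar. Under both ends of each wing sits a round black foot, 10 mm across, its underside 29.5 mm above the bench: it passes 1.5 mm over the top of a fully seated cover, but runs against one that is not down.
- clamp_1 (a joint): Turn of clamp 1 in rad: 0 = open (starts at 0 to 0.08), 1.5 = locked, at its stop. It turns in one direction only, not marked: of the two clamps one locks clockwise, the other counter-clockwise seen from above, and which one is on the left varies. Light friction (0.06 N m), stays where left; a hard stop blocks the wrong direction.
- clamp_2 (a joint): Turn of clamp 2 in rad, read in the same way; it locks in the other direction than clamp 1.
- glass_beaker: Small glass beaker, 60 mm across, 82 mm high, standing on the bench to the right of the jig; a bystander. Origin: centre of its underside.
- brass_weight: Brass weight, 34 mm across, 23 mm high, standing to the right of the jig; a bystander. Origin: centre of its underside.
- spatula: Mixing spatula with wooden handle, 199 mm long, 18 mm wide, lying to the left behind the jig; a bystander. Origin: centre of its underside.

How it is judged:
On the way, in this order (a step that is already met when the one before it is completed fails the run):
1. the cover lies level in the cavity, its rear edge under the lip (z of cover in the frame of jig below 0.024 m and horizontal distance between cover and jig below 0.007 m and angle between the z axis of cover and the z axis of jig, either way round below 0.03 rad), for 0.2 s.
2. both wing clamps are turned to their stops over the cover (value of joint each of clamp_1, clamp_2 above 1.25 rad), for 0.2 s.
At the end, for the whole second after the job is handed in: The cover lies at rest and level (within 0.03 rad) on the cavity floor, within 2 mm in height and 7 mm sideways of the middle of the cavity, so that its rear edge is under the lip; both wing clamps are turned at least 1.25 rad (of 1.5) across the front bar (all of step 1 and all of step 2 and z of cover in the frame of jig above 0.02 m and linear speed of cover below 0.01 m/s); the robot touches nothing.
It fails at once if the glass beaker is pushed away (30 mm) or tipped over (distance of glass_beaker from where it was at the start of the episode above 0.03 m or angle between glass_beaker's own z axis and vertical above 0.5 rad).
It fails at once if the brass weight is pushed away (30 mm) (distance of brass_weight from where it was at the start of the episode above 0.03 m).
It fails at once if the spatula is pushed away (30 mm) (distance of spatula from where it was at the start of the episode above 0.03 m).
It also fails if it takes over 61 s, if anything falls off the work surface, if the arm or the gripper's body presses on something with over 40 N, if the wrist force passes 120 N, or if a joint passes its speed limit or range.

### The arm

A 6-joint arm with a two-finger parallel gripper is mounted at the origin on a cart in front of the work surface, level with it; the furniture and walls round the work are solid. World frame = base frame: x ahead of the robot, y to its left, z up, the work surface at z = 0. Lengths are in m, angles in rad, forces in N, time in s.
With the tool pointing down it reaches from about 0.35 to 0.875 m from the base axis. Payload 4.2 kg.
Tool frame: the origin (TCP) lies on the centre line of the jaws, within the pads' length; the fingertips stand 17 mm ahead of it and the grasp point (between the pads) lies 2 mm behind it; y points along the fingers, x is the direction in which the jaws open and shut, and the axes are right-handed (so a half turn about y gives the same grasp; the last joint's range is limited). The gripper opens to 85 mm and grips with 20 to 120 N. Pads are 22 mm wide; open, the fingers measure 114 mm over their backs; the gripper's body (76 mm by 85 mm) begins 54 mm behind the grasp point. The pads swing forward as they close: fully open they stand 13 mm farther back than shut.
Start: joints at [-1.03, 0.385, 0.008, 0, -1.194, -0.259], TCP at [0.174, -0.6, 0.248] pointing down, gripper open.
Joint ranges: [-3.14, 3.14], [-1.21, 2.06], [-1.07, 1.41], [-3.16, 2.05], [-2.99, -0.16], [-3.1, 3.1]. Speed limits (rad/s): [2.79, 2.79, 3.14, 3.14, 3.14, 3.14].

### API

Orientations are given as a unit quaternion [x, y, z, w].
In Python, from bench import robot, snapshot, get_calibration, ticket, spotter gives the robot as it stands. The module is installed in compiled form; this text tells all that it offers.
- The arm moves only by the shell command python3 -m inch 'ROWS' [OPENING] [FORCE]. ROWS is JSON, a list of rows, each an object of numbers: "x", "y", "z": the shift along the tool's x, y, z in m; "twist": the turn about the tool's y in rad. In form: [{"x": .., "y": .., "z": .., "twist": ..}, ...]. A call has 1 to 12 rows; each row is the pose to reach, as a shift and turn from the pose measured when the call began, along the tool's axes at that moment; what a row does not reach only later rows make up. A row lasts 1/10 s, in which the tool goes at most 50 mm and 8.59 degrees, less where a joint would pass 70% of its speed; a pose out of reach is approached as far as the arm can. A call with a gripper value outside its range is refused whole. OPENING is the opening, from 0 (shut) to 1 (fully open), set as the call begins (- or left out, the last holds). The fingers move at their own pace and stop on an object; FORCE is the grip in N (left out, the last holds). Time passes only in rows, so rows that repeat a pose let the fingers close. It gives the time, the measured TCP pose, the force and the opening at its end, in the units of the state.
- robot.get_state(): the state, without advancing time (a new reading comes with each control period).
- snapshot(name): name is "side" or "top"; returns (picture, depth): 420x560x3 uint8, blue, green, red; 420x560 float32, m along the optical axis (not along the pixel's ray), 0 where there is no reading.
- get_calibration(name): a dict with "intrinsics" (3x3 intrinsics, pixels), "position" and "orientation" of the camera in the world. Camera axes: x right, y down, z forward; pixel columns grow to the right and rows downward; lengths in m; the calibration is good to about 2 mm. A picture is of the moment at which its call begins. get_calibration takes no time and is no camera call.
- ticket.hand_in(): hands the job in, once; it reports no verdict.
Trained networks look in the newest picture that a camera, given by its name, has taken for a name from the list of things; names that differ only in an ending like _2 or _b are one class to them, and where a whole thing is asked for, a point or a joint stands for the part that bears it (a point fixed in the world has none). Each returns a list of dicts, best first, with "p" (0 to 1); they miss things now and then, are a little off and sometimes report something else, mostly with a low value. They report only what shows in the picture. A call takes as long as a camera call.
- spotter.search_frame(camera, target): "box" ([centre column, centre row, width, height] in pixels, round what is visible of it).
- spotter.pinpoint(camera, target): "position" ([row, column] in pixels: a listed point, or the origin of a listed thing).
The state is a dict: "time_s": time; "joint_pos": joint angles; "joint_velocities": joint speeds; "tau": joint torques, N m; "ee_pos": TCP position; "tcp_rot": TCP orientation; "ft_force": force on the tool from outside, world axes, zero at the start; "moment": the same for the moment, N m; "gripper_width": finger opening in m.
Only numpy, scipy, OpenCV 4.12 (cv2) and the standard library are available. Lean on these libraries where they do the work, as an engineer would, in place of code of your own. Each camera call takes 0.05 s, during which the arm holds its last target. There are 200 camera calls.

## Working session

There is one attempt and no reset: what is moved stays moved. The work goes in short steps, Python scripts to look and compute and a shell command to move; the robot and the scene stay as the last step left them, time stands still between calls to the robot, and variables do not carry over. Pictures are saved under pics/ and viewed, about 8 in all and at most 12, crops included, and the job is handed in when it is done.

```bash
mkdir -p pics; ls
cat > h.py <<'E'
import numpy as np, cv2
from scipy.spatial.transform import Rotation as R
from bench import robot, snapshot, get_calibration, ticket, spotter
def cal(n):
    c=get_calibration(n); return np.array(c["intrinsics"]),np.array(c["position"]),R.from_quat(c["orientation"]).as_matrix()
def w(n,rc,depth=None,z=None):
    K,p,M=cal(n); r,c=rc; d=M@np.linalg.inv(K)@np.array([c,r,1.])
    return p+d*(depth if z is None else (z-p[2])/d[2])
def proj(n,P):
    K,p,M=cal(n); q=K@(M.T@(np.asarray(P)-p)); return q[:2]/q[2]
E
python3 - <<'E'
from h import *
s=robot.get_state(); print({k:np.round(v,3) for k,v in s.items()})
print(R.from_quat(s["tcp_rot"]).as_matrix().round(3))
Z=dict(jig=0,jig_floor=.022,jig_lip=.034,cover=0,clamp_1_grip=.054,glass_beaker=0,brass_weight=0,spatula=0)
for n in("top","side"):
    im,d=snapshot(n); cv2.imwrite(f"pics/{n}0.png",im); np.save(f"{n}0.npy",d)
    print(n,get_calibration(n))
    for t,z in Z.items():
        for o in spotter.pinpoint(n,t)[:3]:
            print(n,t,round(o["p"],2),np.round(o["position"],1),w(n,o["position"],z=z).round(4))
E
```

```text
pics
{'time_s': np.float64(0.0), 'joint_pos': array([-1.030e+00,  3.860e-01,  7.000e-03, -1.000e-03, -1.194e+00,
       -2.590e-01]), 'joint_velocities': array([ 0.001,  0.   ,  0.001,  0.001, -0.001,  0.   ]), 'tau': array([-2.0000e-03, -3.9229e+01,  1.8840e+01,  4.1860e+00, -5.0000e-03,
       -0.0000e+00]), 'ee_pos': array([ 0.174, -0.6  ,  0.247]), 'tcp_rot': array([ 0.424,  0.566, -0.565, -0.426]), 'ft_force': array([-0.55 , -0.235, -0.716]), 'moment': array([ 0.002, -0.028, -0.048]), 'gripper_width': np.float64(0.085)}
[[-0.278 -0.001 -0.961]
 [ 0.961  0.002 -0.278]
 [ 0.002 -1.     0.   ]]
top {'intrinsics': array([[408.04870418,   0.        , 278.70575038],
       [  0.        , 408.04870418, 205.78791205],
       [  0.        ,   0.        ,   1.        ]]), 'position': array([ 0.40090884, -0.00884095,  1.10570827]), 'orientation': array([-0.69597541,  0.71385515, -0.05379896,  0.05598862])}
top jig 0.82 [226. 280.] [ 0.5184 -0.0097  0.    ]
top jig_floor 0.69 [223.4 280.6] [ 0.523  -0.0115  0.022 ]
top jig_lip 0.68 [209.2 273.9] [0.56   0.0054 0.034 ]
top cover 0.94 [240.  
[... 489 characters left out ...]
osition': array([ 0.57039764, -0.87474238,  0.42344168]), 'orientation': array([ 0.83036763,  0.00846582,  0.00716047, -0.55710561])}
side jig 0.86 [239.3 257.9] [ 0.5243 -0.0166  0.    ]
side jig 0.64 [209.  226.5] [0.4256 0.1716 0.    ]
side jig_floor 0.57 [231.5 261.9] [ 0.5339 -0.0192  0.022 ]
side jig_lip 0.96 [219.6 273.8] [0.561  0.0252 0.034 ]
side jig_lip 0.47 [208.9 328.4] [0.7034 0.1041 0.034 ]
side cover 0.6 [198.2 249.8] [0.4846 0.263  0.    ]
side clamp_1_grip 0.4 [211.1 229.9] [0.454  0.0251 0.054 ]
side glass_beaker 0.65 [315.8 204.9] [ 0.4505 -0.3137  0.    ]
side brass_weight 0.55 [310.6 276.9] [ 0.5726 -0.2949  0.    ]
side spatula 0.82 [212.3 332. ] [0.7223 0.1643 0.    ]
```

Run:
```python
import cv2
im=cv2.imread("pics/top0.png"); cv2.imwrite("pics/top0c.png",cv2.resize(im[130:320,130:430],None,fx=2.6,fy=2.6,interpolation=2))
im=cv2.imread("pics/side0.png"); cv2.imwrite("pics/side0c.png",cv2.resize(im[140:340,130:400],None,fx=2.9,fy=2.9,interpolation=2))
```

```text
(no output)
```

View pics/top0c.png

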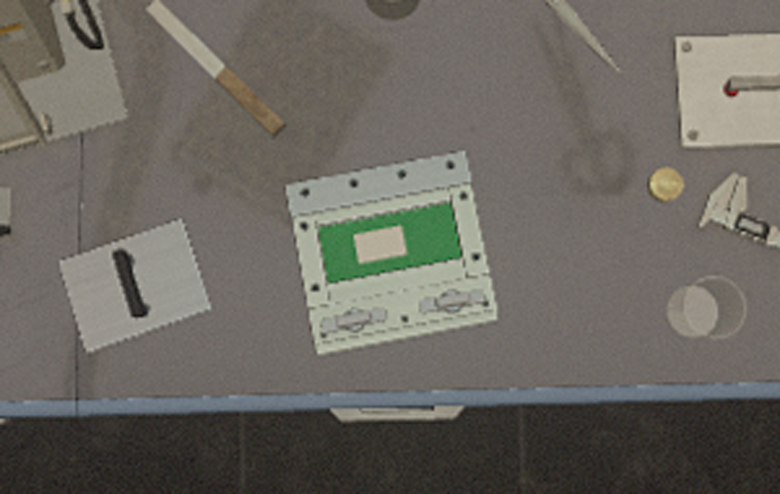

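View pics/side0c.png

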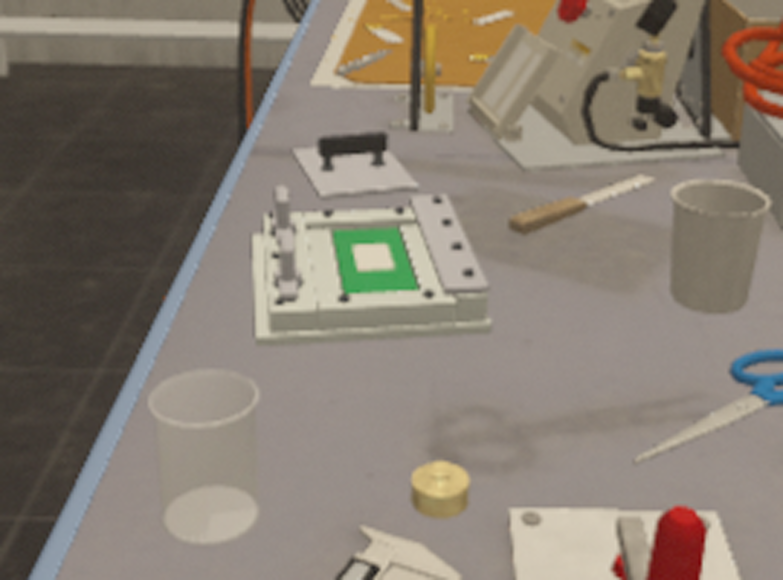

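The top view shows the cover at about crop (135,286), left of the jig, with its handle yawed about +19°. The jig is at about (395,255), yawed about +10°, lip to the rear, with both wings along the front bar. The beaker and weight are to the right, clear of the work. Next I'll fit the poses more precisely.

```bash
cat >> h.py <<'E'
def cloud(n,d):
    K,p,M=cal(n); v,u=np.mgrid[:d.shape[0],:d.shape[1]]
    q=np.stack([(u-K[0,2])/K[0,0]*d,(v-K[1,2])/K[1,1]*d,d],-1); return q@M.T+p
def rect(pts,name):
    (c,s,a)=cv2.minAreaRect((pts[:,:2]*1000).astype(np.float32)); print(name,np.round(c,1),np.round(s,1),round(a,2),len(pts))
E
python3 - <<'E'
from h import *
im=cv2.imread("pics/top0.png"); d=np.load("top0.npy"); P=cloud("top",d)
# bench bias/noise
b=P[215:260,225:240,2]; print("bench z",np.median(b),b.std())
# cover by brightness
hsv=cv2.cvtColor(im,cv2.COLOR_BGR2HSV); 
m=np.zeros(im.shape[:2],bool); m[205:275,145:220]=1
g=cv2.GaussianBlur(im,(0,0),.8).astype(int)
print("bench col",g[250,230],"cover",g[250,165],"jig",g[205,300],"rail",g[230,248],"lip",g[196,290],"base",g[262,300],"pad",g[215,300],"fin",g[254,265])
def seg(mask,z,name):
    n,l,st,_=cv2.connectedComponentsWithStats(mask.astype(np.uint8)); k=1+st[1:,4].argmax()
    cs,_=cv2.findContours((l==k).astype(np.uint8),0,1); c=cs[0][:,0]
    pts=np.array([w("top",(v,u),z=z) for u,v in c]); rect(pts,name); return pts
def fitrect(mask): pass
gg=g.min(2); 
seg(m&(gg>145),.006,"cover")
hd=m&(g.max(2)<90); seg(hd,.04,"handle")
m2=np.zeros_like(m); m2[180:270,235:325]=1
gr=m2&(g[...,1]-g[...,2]>40); seg(gr,.022,"pad")
z=P[...,2]-np.median(b)
for lo,hi,nm in((.037,.045,"lip"),(.05,.075,"fins"),(.012,.05,"jig>12")):
    mm=m2&(z>lo)&(z<hi)
    if nm=="lip": mm[225:]=0
    if nm=="fins": mm[:235]=0; 
    Q=P[mm]; rect(Q,nm); print(Q[:,2].mean()) 
mm=m2&(z>.045); print(cv2.connectedComponentsWithStats(mm.astype(np.uint8))[2:])
seg(m2&(gg>130),.022,"jig bright")
E
```

```text
bench z 0.00071222587304276 0.04255589569162719
bench col [104 109 116] cover [141 148 153] jig [161 178 173] rail [158 176 171] lip [149 158 152] base [106 110 115] pad [ 74 127  66] fin [128 135 138]
cover [481.5 228.9] [62.2 79.8] 18.42 139
handle [488.  253.1] [71.1 16.1] 17.99 56
pad [524.5  -8.1] [ 55.8 137.8] 9.34 137
lip [583.3   1.7] [ 34.6 187.5] 9.3 848
0.041526250329095016
fins [454.1 -19.7] [ 11.2 132.5] 9.38 120
0.06546877583798745
jig>12 [546.4  -3.2] [235.7 190.1] 9.66 4289
0.02891158839167769
(array([[     0,      0,    560,    420, 235011],
       [   260,    181,      1,      1,      1],
       [   323,    181,      1,      1,      1],
       [   290,    186,      1,      1,      1],
       [   301,    192,      1,      2,      2],
       [   303,    192,      2,      2,      3],
       [   283,    194,      3,      4,      6],
       [   309,    195,      1,      1,      1],
       [   272,    197,      1,      1,      1],
       [   277,    197,      1,      1,      1],
       [   304,    197,      1,      1,      1],
       [   309,    197,      1,      1,      
[... 3166 characters left out ...]
     , 233.        ],
       [249.        , 237.        ],
       [287.        , 238.        ],
       [245.        , 240.        ],
       [316.        , 240.        ],
       [303.76666667, 244.75      ],
       [265.25806452, 252.20967742],
       [316.        , 249.        ],
       [289.        , 252.        ],
       [322.        , 252.        ],
       [280.        , 254.        ],
       [273.        , 257.        ],
       [261.        , 258.        ],
       [300.        , 258.        ],
       [320.        , 258.        ],
       [303.        , 260.        ],
       [305.        , 262.        ],
       [296.        , 267.        ]]))
jig bright [515.4 -10. ] [177.1 189.6] 9.48 264
```

Run:
```python
from h import *
im=cv2.imread("pics/top0.png"); d=np.load("top0.npy"); P=cloud("top",d)
g=cv2.GaussianBlur(im,(0,0),.8).astype(int); m=np.zeros(im.shape[:2],bool); m[205:275,145:220]=1
b=m&(g.min(2)>122); b|=m&(g.max(2)<90)
b=cv2.morphologyEx(b.astype(np.uint8),cv2.MORPH_OPEN,np.ones((3,3)))
n,l,st,_=cv2.connectedComponentsWithStats(b); k=1+st[1:,4].argmax(); c=cv2.findContours((l==k).astype(np.uint8),0,1)[0][0][:,0]
rect(np.array([w("top",(v,u),z=.006) for u,v in c]),"cover")
z=P[...,2]; mm=m&(z>.032)&(z<.05); mm=cv2.morphologyEx(mm.astype(np.uint8),cv2.MORPH_OPEN,np.ones((2,2)))>0
rect(P[mm],"handle"); print(P[mm].mean(0), np.linalg.svd(P[mm][:,:2]-P[mm][:,:2].mean(0),full_matrices=False)[2][0])
# target: grasp at cover x=-12 ; deltas in tool frame
```

```text
cover [488.7 257.3] [ 99.4 134.6] 18.23 172
handle [435.3 140.6] [301.3  57.3] 66.25 134
[0.4852852  0.25205631 0.04479493] [-0.62348178 -0.78183788]
```

```bash
python3 -m inch '[{"x":0.368,"y":0,"z":-0.264,"twist":-0.018},{"x":0.368,"y":0,"z":-0.264,"twist":-0.018},{"x":0.368,"y":0,"z":-0.264,"twist":-0.018},{"x":0.736,"y":0.06,"z":-0.5285,"twist":-0.036},{"x":0.736,"y":0.06,"z":-0.5285,"twist":-0.036},{"x":0.736,"y":0.06,"z":-0.5285,"twist":-0.036},{"x":0.736,"y":0.06,"z":-0.5285,"twist":-0.036},{"x":0.736,"y":0.06,"z":-0.5285,"twist":-0.036},{"x":0.736,"y":0.06,"z":-0.5285,"twist":-0.036},{"x":0.736,"y":0.06,"z":-0.5285,"twist":-0.036},{"x":0.736,"y":0.06,"z":-0.5285,"twist":-0.036},{"x":0.736,"y":0.06,"z":-0.5285,"twist":-0.036}]' 1
```

```text
time_s: 2.1
ee_pos: [0.3742, -0.0341, 0.2132]
tcp_rot: [0.415, 0.574, -0.572, -0.414]
ft_force: [1.7, 0.0, 0.4]
gripper_width: 0.0852
```

```bash
cat >> h.py <<'E'
def go(tx,ty,tz,yaw=None,q=False):
    """shift in tool axes to world target; yaw = desired angle of tool x in deg (mod 180)"""
    s=robot.get_state(); M=R.from_quat(s["tcp_rot"]).as_matrix(); a=np.degrees(np.arctan2(M[1,0],M[0,0]))
    t=0 if yaw is None else -((yaw-a+90)%180-90)
    print("tcp",s["ee_pos"].round(4),"toolx deg",round(a,2),"shift",(M.T@(np.array([tx,ty,tz])-s["ee_pos"])).round(4),"twist",round(np.radians(t),4),"F",s["ft_force"].round(1),"g",round(float(s["gripper_width"]),4),"t",round(float(s["time_s"]),2),"tilt",round(np.degrees(np.arccos(-M[2,1])),2))
E
python3 -c "
from h import *
go(.477,.2535,.032,108.2)"
```

```text
tcp [ 0.3742 -0.0341  0.2132] toolx deg 108.25 shift [ 0.2409  0.1816 -0.1873] twist 0.0009 F [1.7 0.  0.4] g 0.0852 t 2.1 tilt 0.12
```

```bash
python3 -m inch '[{"x":0.241,"y":0.10,"z":-0.187,"twist":0},{"x":0.241,"y":0.10,"z":-0.187,"twist":0},{"x":0.241,"y":0.10,"z":-0.187,"twist":0},{"x":0.241,"y":0.10,"z":-0.187,"twist":0},{"x":0.241,"y":0.10,"z":-0.187,"twist":0},{"x":0.241,"y":0.10,"z":-0.187,"twist":0},{"x":0.241,"y":0.10,"z":-0.187,"twist":0},{"x":0.241,"y":0.10,"z":-0.187,"twist":0},{"x":0.241,"y":0.10,"z":-0.187,"twist":0},{"x":0.241,"y":0.10,"z":-0.187,"twist":0},{"x":0.241,"y":0.10,"z":-0.187,"twist":0}]' 1
```

```text
time_s: 3.2
ee_pos: [0.4764, 0.2525, 0.1143]
tcp_rot: [0.415, 0.574, -0.572, -0.414]
ft_force: [-0.2, 0.3, -1.1]
gripper_width: 0.0854
```

```bash
python3 -c "
from h import *
go(.477,.2535,.032,108.2)"
```

```text
tcp [0.4764 0.2525 0.1143] toolx deg 108.19 shift [ 0.0008  0.0823 -0.0006] twist -0.0002 F [-0.2  0.3 -1.1] g 0.0854 t 3.2 tilt 0.16
```

```bash
python3 -m inch '[{"x":0.001,"y":0.03,"z":-0.0005,"twist":0},{"x":0.001,"y":0.06,"z":-0.0005,"twist":0},{"x":0.001,"y":0.08,"z":-0.0005,"twist":0},{"x":0.001,"y":0.081,"z":-0.0005,"twist":0},{"x":0.001,"y":0.081,"z":-0.0005,"twist":0}]' 1
```

```text
time_s: 3.7
ee_pos: [0.4771, 0.2534, 0.034]
tcp_rot: [0.415, 0.574, -0.572, -0.414]
ft_force: [-0.1, 0.2, 1.0]
gripper_width: 0.0854
```

```bash
python3 -m inch '[{"x":0,"y":0,"z":0,"twist":0},{"x":0,"y":0,"z":0,"twist":0},{"x":0,"y":0,"z":0,"twist":0},{"x":0,"y":0,"z":0,"twist":0},{"x":0,"y":0,"z":0,"twist":0},{"x":0,"y":0,"z":0,"twist":0},{"x":0,"y":0,"z":0,"twist":0},{"x":0,"y":0,"z":0,"twist":0}]' 0 80; python3 -c "
from h import *
go(.477,.2535,.032,108.2)"
```

```text
time_s: 4.5
ee_pos: [0.4772, 0.2533, 0.0346]
tcp_rot: [0.415, 0.574, -0.572, -0.414]
ft_force: [-0.8, -1.0, 5.3]
gripper_width: 0.0101
tcp [0.4772 0.2533 0.0346] toolx deg 108.19 shift [0.0003 0.0026 0.0001] twist -0.0001 F [-0.8 -1.   5.3] g 0.0101 t 4.5 tilt 0.2
```

```bash
python3 -m inch '[{"x":0,"y":-0.03,"z":0,"twist":0},{"x":0,"y":-0.07,"z":0,"twist":0},{"x":0,"y":-0.1,"z":0,"twist":0},{"x":-0.05,"y":-0.1,"z":0.01,"twist":0.04},{"x":-0.1,"y":-0.1,"z":0.02,"twist":0.08},{"x":-0.15,"y":-0.1,"z":0.03,"twist":0.12},{"x":-0.2,"y":-0.1,"z":0.045,"twist":0.154},{"x":-0.24,"y":-0.1,"z":0.055,"twist":0.154},{"x":-0.26,"y":-0.1,"z":0.0585,"twist":0.154},{"x":-0.26,"y":-0.1,"z":0.0585,"twist":0.154},{"x":-0.26,"y":-0.1,"z":0.0585,"twist":0.154},{"x":-0.26,"y":-0.1,"z":0.0585,"twist":0.154}]' 0 80
python3 - <<'E'
from h import *
go(.5025,-.0118,.1,99.4)
for n in("top","side"):
    im,d=snapshot(n); cv2.imwrite(f"pics/{n}1.png",im); np.save(f"{n}1.npy",d)
a=cv2.imread("pics/side1.png")[120:300,150:350]; b=cv2.imread("pics/top1.png")[150:330,200:370]
cv2.imwrite("pics/c1.png",cv2.hconcat([cv2.resize(a,(400,360)),cv2.resize(b,(340,360))]))
E
```

```text
time_s: 5.7
ee_pos: [0.5022, -0.0114, 0.1339]
tcp_rot: [0.458, 0.54, -0.538, -0.457]
ft_force: [-0.4, -0.0, -3.3]
gripper_width: 0.0105
tcp [ 0.5022 -0.0114  0.1339] toolx deg 99.41 shift [-0.0005  0.0339 -0.0002] twist 0.0002 F [-0.4 -0.  -3.3] g 0.0105 t 5.7 tilt 0.15
```

View pics/c1.png

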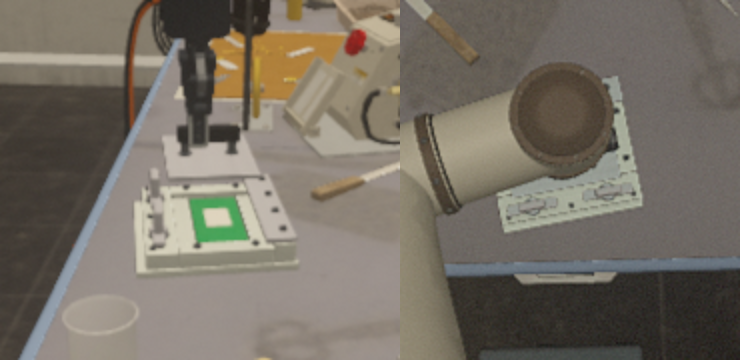

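The side view shows the plate hanging level in the grip over the jig, at about (210,155). In the top view the arm hides most of it, so I'll measure the plate from the side depth.

```bash
cat > m.py <<'E'
from h import *
import sys
J=np.array([.5247,-.0081]); ya=np.radians(9.4); RJ=np.array([[np.cos(ya),np.sin(ya)],[-np.sin(ya),np.cos(ya)]])
def inj(P): Q=P.copy(); Q[...,:2]=(P[...,:2]-J)@RJ.T; return Q
def plate(n,d,lo,hi):
    Q=inj(cloud(n,d)); m=(d>0)&(Q[...,2]>lo)&(Q[...,2]<hi)&(abs(Q[...,0])<.075)&(abs(Q[...,1])<.08)
    m=cv2.morphologyEx(m.astype(np.uint8),cv2.MORPH_OPEN,np.ones((3,3)))
    N,l,st,_=cv2.connectedComponentsWithStats(m); k=1+st[1:,4].argmax(); P=Q[l==k]
    A=np.c_[P[:,:2],np.ones(len(P))]
    for _ in range(4):
        c=np.linalg.lstsq(A,P[:,2],rcond=None)[0]; e=P[:,2]-A@c; P=P[abs(e)<2.5*e.std()+1e-4]; A=np.c_[P[:,:2],np.ones(len(P))]
    print(n,"slope x,y deg",np.degrees(c[:2]).round(2),"z0",c[2].round(4),"std",e.std().round(4))
    rect(P,n); print("x range",np.percentile(P[:,0],[1,99]).round(4),"y",np.percentile(P[:,1],[1,99]).round(4))
E
python3 - <<'E'
from m import *
plate("side",np.load("side1.npy"),.09,.125)
Q=inj(cloud("side",np.load("side1.npy"))); m=(abs(Q[...,2]-.041)<.003)&(Q[...,0]>.03)&(Q[...,0]<.1)&(abs(Q[...,1])<.11); rect(Q[m],"lip side (exp 60.75,0)")
m=(Q[...,2]>.048)&(Q[...,2]<.07)&(Q[...,0]<-.05)&(Q[...,0]>-.1)&(abs(Q[...,1])<.09); rect(Q[m],"fins side"); print(np.percentile(Q[m],[1,99],0).round(4))
E
```

```text
side slope x,y deg [-0.06  0.49] z0 0.1069 std 0.0009
side [-11.    0.1] [140.9  99.8] 89.85 736
x range [-0.0603  0.0378] y [-0.069   0.0601]
lip side (exp 60.75,0) [58.5 -6.3] [183.5  33.8] 89.94 438
fins side [-72.2  -4.8] [132.6  11.3] 89.95 129
[[-0.0778 -0.0705  0.0488]
 [-0.0668  0.0586  0.0683]]
```

```bash
python3 -m inch '[{"x":0,"y":0.02,"z":0,"twist":0},{"x":0,"y":0.04,"z":0,"twist":0},{"x":0,"y":0.055,"z":0,"twist":0},{"x":0,"y":0.055,"z":0,"twist":0},{"x":0,"y":0.055,"z":0,"twist":0}]' 0 80
python3 - <<'E'
from m import *
go(.5025,-.0118,.1,99.4)
im,d=snapshot("side"); cv2.imwrite("pics/side2.png",im); np.save("side2.npy",d)
plate("side",d,.04,.06)
cv2.imwrite("pics/c2.png",cv2.resize(im[195:275,205:305],(800,640),interpolation=2)[:600])
E
```

```text
time_s: 6.3
ee_pos: [0.5029, -0.0103, 0.0794]
tcp_rot: [0.457, 0.541, -0.539, -0.456]
ft_force: [-0.7, 0.3, -3.5]
gripper_width: 0.0106
tcp [ 0.5029 -0.0103  0.0794] toolx deg 99.55 shift [-0.0014 -0.0206  0.0005] twist 0.0026 F [-0.7  0.3 -3.5] g 0.0106 t 6.3 tilt 0.19
side slope x,y deg [-4.59 -0.31] z0 0.0498 std 0.0029
side [ 7.2 -0.7] [135.3 158.1] 0.06 1199
x range [-0.0595  0.0736] y [-0.0751  0.071 ]
```

View pics/c2.png

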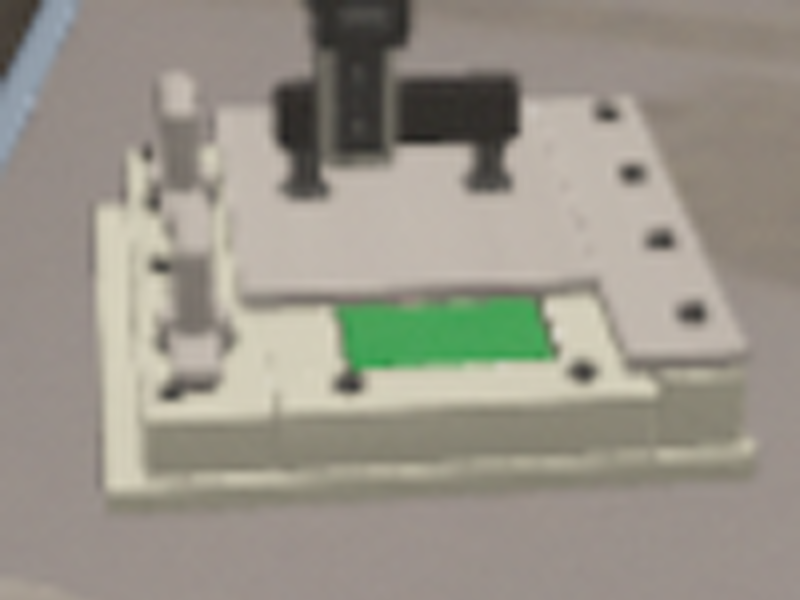

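Run:
```python
from m import *
f=lambda c,z: (inj(w("side",(195+c[1]/8-.5,205+c[0]/8-.5),z=z))*1000).round(1)
for nm,c,z,e in (("lip near free",(628,361),.041,(42,-95)),("lip near rear",(747,354),.041,(79.5,-95)),("rail top edge l",(278,403),.029,("?",-95)),("rail r",(655,392),.029,("?",-95)),("base near front",(107,492),.009,(-98.5,-95)),("lip far rear",(630,96),.041,(79.5,95)),("pad nl",(348,370),.022,"?"),("pad nr",(553,356),.022,"?"),
 ("PLATE front near top",(242,294),.0508,"?"),("PLATE rear near top",(604,283),.0508,"?"),("PLATE far front",(217,106),.0508,"?")):
    print(nm,f(c,z)[:2],e)
```

```text
lip near free [ 42.6 -98.8] (42, -95)
lip near rear [ 75.5 -98.2] (79.5, -95)
rail top edge l [-51.1 -89.2] ('?', -95)
rail r [ 51.1 -94.5] ('?', -95)
base near front [-97.5 -96.8] (-98.5, -95)
lip far rear [75.8 93.3] (79.5, 95)
pad nl [-29.5 -57.4] ?
pad nr [ 28.9 -55.2] ?
PLATE front near top [-58.9 -65.5] ?
PLATE rear near top [ 40.6 -69.6] ?
PLATE far front [-58.8  73.9] ?
```

```bash
python3 -m inch '[{"x":-0.0015,"y":0,"z":0.0003,"twist":0.003},{"x":-0.0015,"y":0.004,"z":0.0003,"twist":0.003},{"x":-0.0015,"y":0.008,"z":0.0003,"twist":0.003},{"x":-0.0015,"y":0.012,"z":0.0003,"twist":0.003},{"x":-0.0015,"y":0.013,"z":0.0003,"twist":0.003},{"x":-0.0015,"y":0.013,"z":0.0003,"twist":0.003},{"x":-0.0015,"y":0.013,"z":0.0003,"twist":0.003}]' 0 80
python3 - <<'E'
from m import *
go(.5026,-.0118,.0646,99.4)
E
```

```text
time_s: 7.05
ee_pos: [0.5034, -0.0119, 0.0669]
tcp_rot: [0.458, 0.541, -0.538, -0.457]
ft_force: [0.8, -0.4, -3.3]
gripper_width: 0.0108
tcp [ 0.5034 -0.0119  0.0669] toolx deg 99.37 shift [0.0002 0.0023 0.0008] twist -0.0006 F [ 0.8 -0.4 -3.3] g 0.0108 t 7.05 tilt 0.27
```

```bash
python3 -m inch '[{"x":0,"y":0.001,"z":0.0005,"twist":0},{"x":0,"y":0.002,"z":0.0005,"twist":0},{"x":0,"y":0.003,"z":0.0005,"twist":0},{"x":0,"y":0.004,"z":0.0005,"twist":0},{"x":0,"y":0.004,"z":0.0005,"twist":0},{"x":0,"y":0.004,"z":0.0005,"twist":0}]' 0 80
python3 - <<'E'
from m import *
go(.5026,-.0118,.0646,99.4)
E
```

```text
time_s: 7.65
ee_pos: [0.5034, -0.0118, 0.0635]
tcp_rot: [0.459, 0.541, -0.538, -0.456]
ft_force: [-0.3, -0.5, 3.1]
gripper_width: 0.0104
tcp [ 0.5034 -0.0118  0.0635] toolx deg 99.4 shift [ 0.0001 -0.0011  0.0008] twist -0.0001 F [-0.3 -0.5  3.1] g 0.0104 t 7.65 tilt 0.34
```

```bash
python3 -m inch '[{"x":0,"y":0.001,"z":0,"twist":0},{"x":0,"y":0.002,"z":0,"twist":0},{"x":0,"y":0.003,"z":0,"twist":0},{"x":0,"y":0.003,"z":0,"twist":0},{"x":0,"y":0.003,"z":0,"twist":0}]' 0 20
python3 - <<'E'
from m import *
go(.5026,-.0118,.0646,99.4)
im,d=snapshot("side"); cv2.imwrite("pics/c3.png",cv2.resize(im[195:275,205:305],(800,640),interpolation=2)[:600])
E
```

```text
time_s: 8.15
ee_pos: [0.5037, -0.0117, 0.063]
tcp_rot: [0.459, 0.541, -0.538, -0.455]
ft_force: [-4.9, 2.4, 18.5]
gripper_width: 0.0103
tcp [ 0.5037 -0.0117  0.063 ] toolx deg 99.47 shift [ 0.0001 -0.0016  0.0011] twist 0.0012 F [-4.9  2.4 18.5] g 0.0103 t 8.15 tilt 0.36
```

View pics/c3.png

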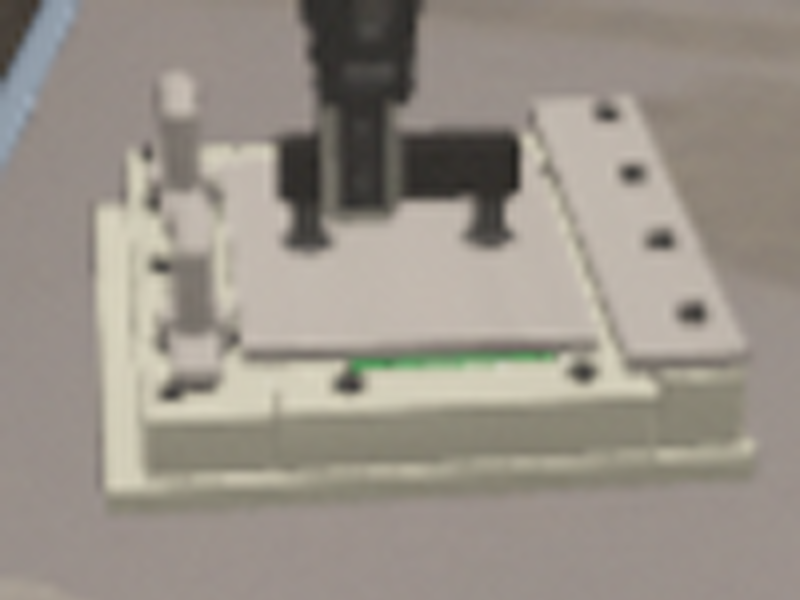

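```bash
python3 -m inch '[{"x":0,"y":-0.001,"z":0,"twist":0},{"x":0,"y":-0.001,"z":0,"twist":0},{"x":0,"y":-0.001,"z":0,"twist":0}]' 0 20;python3 -m inch '[{"x":0,"y":0,"z":0,"twist":0},{"x":0,"y":0,"z":0,"twist":0},{"x":0,"y":0,"z":0,"twist":0},{"x":0,"y":0,"z":0,"twist":0},{"x":0,"y":0,"z":0,"twist":0}]' 0.4 20
python3 - <<'E'
from m import *
go(.5026,-.0118,.0646,99.4)
im,d=snapshot("side"); cv2.imwrite("pics/c4.png",cv2.resize(im[195:275,205:305],(800,640),interpolation=2)[:600])
E
```

```text
time_s: 8.5
ee_pos: [0.5035, -0.0118, 0.0636]
tcp_rot: [0.458, 0.541, -0.538, -0.456]
ft_force: [0.2, 0.7, -0.3]
gripper_width: 0.0101
time_s: 9.0
ee_pos: [0.5036, -0.0118, 0.0636]
tcp_rot: [0.459, 0.541, -0.538, -0.456]
ft_force: [0.2, -0.0, -0.5]
gripper_width: 0.0341
tcp [ 0.5036 -0.0118  0.0636] toolx deg 99.45 shift [ 0.0002 -0.001   0.001 ] twist 0.0009 F [ 0.2 -0.  -0.5] g 0.0341 t 9.0 tilt 0.34
```

View pics/c4.png

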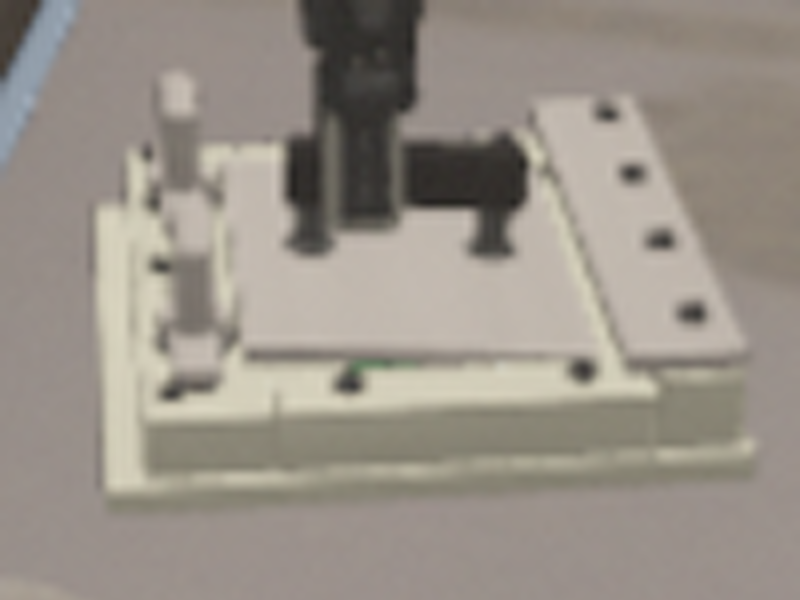

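Run:
```python
from m import *
im,d=snapshot("side")
Q=inj(cloud("side",d)); m=(d>0)&(Q[...,2]>.024)&(Q[...,2]<.046)&(Q[...,0]>-.055)&(Q[...,0]<.034)&(Q[...,1]>-.06)&(Q[...,1]<-.012)
P=Q[m]; A=np.c_[P[:,:2],np.ones(len(P))]
for _ in range(5):
    c=np.linalg.lstsq(A,P[:,2],rcond=None)[0]; e=P[:,2]-A@c; k=abs(e)<2*e.std()+5e-4; P,A=P[k],A[k]
print(len(P),np.degrees(c[:2]).round(2),"z front/rear top",(c[2]+c[0]*np.array([-.06,.04])).round(4), e.std())
print("at y -.068/.068",(c[2]+c[1]*np.array([-.068,.068])).round(4))
```

```text
343 [-4.41  0.06] z front/rear top [0.0371 0.0294] 0.0006978508074660465
at y -.068/.068 [0.0324 0.0326]
```

```bash
python3 -m inch '[{"x":0,"y":0,"z":0,"twist":0},{"x":0,"y":0,"z":0,"twist":0},{"x":0,"y":0,"z":0,"twist":0},{"x":0,"y":0,"z":-0.002,"twist":0},{"x":0,"y":-0.0005,"z":-0.004,"twist":0},{"x":0,"y":-0.0005,"z":-0.006,"twist":0},{"x":0,"y":-0.0005,"z":-0.008,"twist":0},{"x":0,"y":-0.0005,"z":-0.010,"twist":0},{"x":0,"y":-0.0005,"z":-0.0115,"twist":0},{"x":0,"y":-0.0005,"z":-0.0115,"twist":0},{"x":0,"y":-0.0005,"z":-0.0115,"twist":0}]' 0 25
python3 - <<'E'
from m import *
go(.5026,-.0118,.0646,99.4)
E
```

```text
time_s: 10.2
ee_pos: [0.5151, -0.0098, 0.0639]
tcp_rot: [0.459, 0.541, -0.538, -0.456]
ft_force: [0.1, -0.0, -3.5]
gripper_width: 0.0112
tcp [ 0.5151 -0.0098  0.0639] toolx deg 99.45 shift [ 0.0001 -0.0008  0.0126] twist 0.0008 F [ 0.1 -0.  -3.5] g 0.0112 t 10.2 tilt 0.35
```

```bash
python3 -m inch '[{"x":0,"y":0,"z":0,"twist":0},{"x":0,"y":0,"z":0,"twist":0},{"x":0,"y":0,"z":0,"twist":0},{"x":0,"y":0,"z":0,"twist":0},{"x":0,"y":0,"z":0,"twist":0}]' 0.4 20
cat >> m.py <<'E'
def slope(d):
    Q=inj(cloud("side",d)); m=(d>0)&(Q[...,2]>.020)&(Q[...,2]<.046)&(Q[...,0]>-.045)&(Q[...,0]<.03)&(Q[...,1]>-.06)&(Q[...,1]<-.012)
    P=Q[m]; A=np.c_[P[:,:2],np.ones(len(P))]
    for _ in range(5):
        c=np.linalg.lstsq(A,P[:,2],rcond=None)[0]; e=P[:,2]-A@c; k=abs(e)<2*e.std()+5e-4; P,A=P[k],A[k]
    print(len(P),"slope x,y",np.degrees(c[:2]).round(2),"z mid top",c[2].round(4))
E
python3 - <<'E'
from m import *
go(.5026,-.0118,.0646,99.4)
im,d=snapshot("side"); slope(d); cv2.imwrite("pics/c5.png",cv2.resize(im[195:275,205:305],(800,640),interpolation=2)[:600])
E
```

```text
time_s: 10.7
ee_pos: [0.5152, -0.0098, 0.0641]
tcp_rot: [0.459, 0.541, -0.538, -0.456]
ft_force: [-0.4, 0.3, 1.0]
gripper_width: 0.0339
tcp [ 0.5152 -0.0098  0.0641] toolx deg 99.46 shift [ 0.0001 -0.0006  0.0128] twist 0.001 F [-0.4  0.3  1. ] g 0.0339 t 10.7 tilt 0.38
291 slope x,y [0.11 0.18] z mid top 0.0298
```

View pics/c5.png

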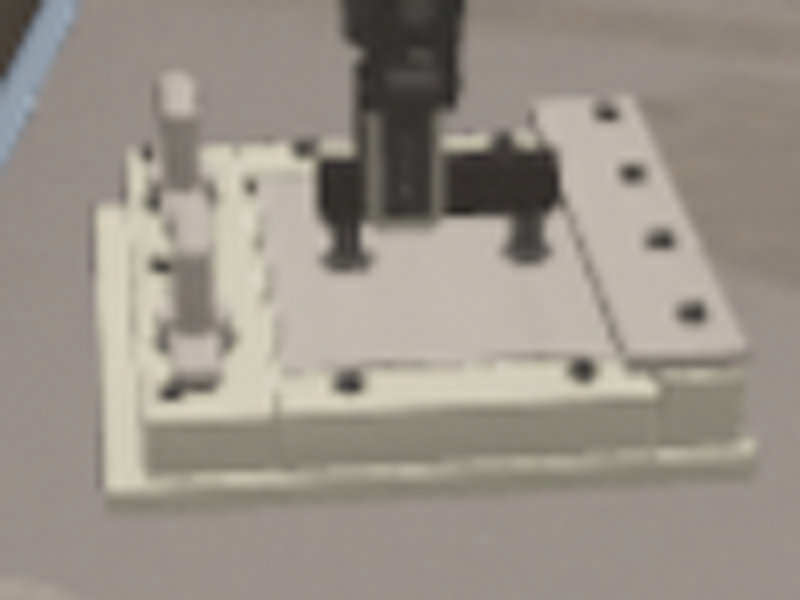

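The cover now lies level and flat in the cavity (slope about 0.1°), with its rear edge under the lip. Next are the clamps.

```bash
python3 -m inch '[{"x":0,"y":-0.03,"z":0,"twist":0},{"x":0,"y":-0.06,"z":0,"twist":0},{"x":0,"y":-0.07,"z":0,"twist":0}]' 0.4 20
python3 - <<'E'
from m import *
print(robot.get_state()["joint_pos"].round(3))
go(.4455,.0295,.059,9.4)
go(.4619,-.0692,.059,9.4)
E
```

```text
time_s: 11.05
ee_pos: [0.5165, -0.0095, 0.1371]
tcp_rot: [0.46, 0.543, -0.536, -0.454]
ft_force: [0.8, -0.5, -0.6]
gripper_width: 0.034
[ 0.297  0.311 -0.418  0.002 -0.83  -1.704]
tcp [ 0.5165 -0.0095  0.1371] toolx deg 99.49 shift [0.0502 0.0773 0.0645] twist -1.5692 F [ 0.8 -0.5 -0.6] g 0.034 t 11.05 tilt 0.7
tcp [ 0.5165 -0.0095  0.1371] toolx deg 99.49 shift [-0.0498  0.0773  0.0646] twist -1.5692 F [ 0.8 -0.5 -0.6] g 0.034 t 11.05 tilt 0.7
```

```bash
python3 -m inch '[{"x":0.03,"y":0,"z":0.03,"twist":-0.14},{"x":0.05,"y":0,"z":0.0645,"twist":-0.28},{"x":0.05,"y":0,"z":0.0645,"twist":-0.43},{"x":0.05,"y":0.01,"z":0.0645,"twist":-0.57},{"x":0.05,"y":0.01,"z":0.0645,"twist":-0.72},{"x":0.05,"y":0.02,"z":0.0645,"twist":-0.87},{"x":0.05,"y":0.02,"z":0.0645,"twist":-1.02},{"x":0.05,"y":0.03,"z":0.0645,"twist":-1.16},{"x":0.05,"y":0.03,"z":0.0645,"twist":-1.31},{"x":0.05,"y":0.033,"z":0.0645,"twist":-1.46},{"x":0.05,"y":0.033,"z":0.0645,"twist":-1.57},{"x":0.05,"y":0.033,"z":0.0645,"twist":-1.57}]' 0.4 20
python3 - <<'E'
from m import *
print(robot.get_state()["joint_pos"].round(3))
go(.4455,.0295,.059,9.4)
im,d=snapshot("side"); cv2.imwrite("pics/side6.png",im); cv2.imwrite("pics/c6.png",cv2.resize(im[170:270,190:315],(750,600),interpolation=2))
E
```

```text
time_s: 12.25
ee_pos: [0.4446, 0.029, 0.1028]
tcp_rot: [-0.054, 0.705, -0.705, 0.062]
ft_force: [-0.5, -0.1, 0.0]
gripper_width: 0.0343
[ 0.434  0.255 -0.623  0.005 -0.683 -0.274]
tcp [0.4446 0.029  0.1028] toolx deg -170.58 shift [-0.0004  0.0438 -0.0003] twist 0.0004 F [-0.5 -0.1  0. ] g 0.0343 t 12.25 tilt 0.64
```

View pics/c6.png

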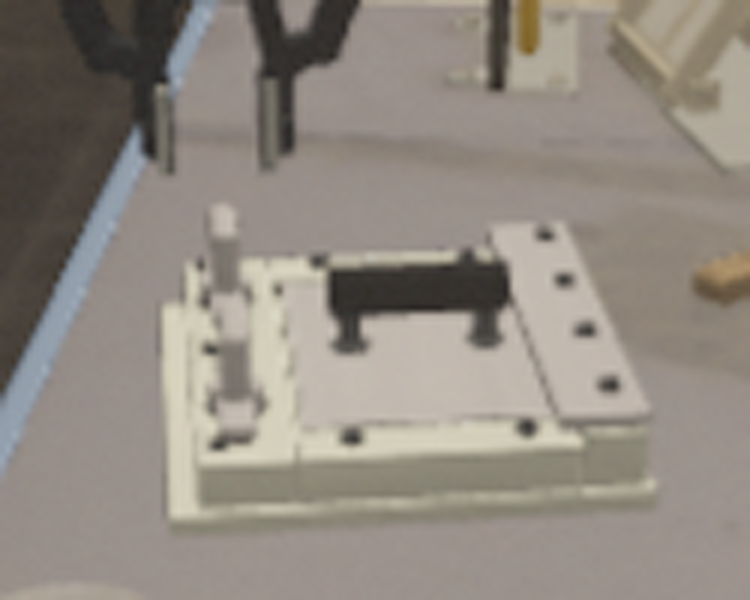

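The cover sits flush, and the open jaws (pads at about columns 165 and 268) straddle the far fin at (225,245). I'll descend and grip it.

```bash
python3 -m inch '[{"x":0,"y":0.02,"z":0,"twist":0},{"x":0,"y":0.035,"z":0,"twist":0},{"x":0,"y":0.043,"z":0,"twist":0},{"x":0,"y":0.043,"z":0,"twist":0}]' 0.4 40; python3 -m inch '[{"x":0,"y":0,"z":0,"twist":0},{"x":0,"y":0,"z":0,"twist":0},{"x":0,"y":0,"z":0,"twist":0},{"x":0,"y":0,"z":0,"twist":0}]' 0 40
python3 - <<'E'
from m import *
go(.4455,.0295,.059,9.4); print(robot.get_state()["moment"])
E
```

```text
time_s: 12.7
ee_pos: [0.4446, 0.0289, 0.059]
tcp_rot: [0.054, -0.705, 0.705, -0.06]
ft_force: [0.9, 0.5, 0.4]
gripper_width: 0.0338
time_s: 13.1
ee_pos: [0.4459, 0.0293, 0.0597]
tcp_rot: [-0.053, 0.705, -0.705, 0.061]
ft_force: [5.4, -1.9, -1.4]
gripper_width: 0.0102
tcp [0.4459 0.0293 0.0597] toolx deg -170.74 shift [ 0.0004  0.0007 -0.0003] twist -0.0025 F [ 5.4 -1.9 -1.4] g 0.0102 t 13.1 tilt 0.69
[-0.35155851 -0.89763183  0.01454446]
```

```bash
python3 -m inch '[{"x":0.0004,"y":0,"z":0,"twist":0.05},{"x":0.0004,"y":0,"z":0,"twist":0.12},{"x":0.0004,"y":0,"z":0,"twist":0.15},{"x":0.0004,"y":0,"z":0,"twist":0.15}]' 0 40
python3 - <<'E'
from m import *
go(.4455,.0295,.059,9.4); print(robot.get_state()["moment"])
E
```

```text
time_s: 13.5
ee_pos: [0.446, 0.0293, 0.0599]
tcp_rot: [0.003, -0.707, 0.707, -0.012]
ft_force: [3.7, -1.8, -5.0]
gripper_width: 0.0104
tcp [0.446  0.0293 0.0599] toolx deg -178.83 shift [ 0.0005  0.0009 -0.0002] twist -0.1436 F [ 3.7 -1.8 -5. ] g 0.0104 t 13.5 tilt 0.73
[-0.47807107 -0.80773902  2.1441389 ]
```

Clockwise is blocked: the moment rose to 2.1 N m. I'll turn this one counter-clockwise.

```bash
python3 -m inch '[{"x":0,"y":0,"z":0,"twist":-0.12},{"x":0,"y":0,"z":0,"twist":-0.24},{"x":0,"y":0,"z":0,"twist":-0.36},{"x":0,"y":0,"z":0,"twist":-0.5},{"x":0,"y":0,"z":0,"twist":-0.5}]' 0 40
python3 - <<'E'
from m import *
go(.4455,.0295,.059,9.4); print(robot.get_state()["moment"])
E
```

```text
time_s: 14.0
ee_pos: [0.4453, 0.029, 0.0597]
tcp_rot: [0.177, -0.683, 0.685, -0.185]
ft_force: [2.0, -1.5, -2.2]
gripper_width: 0.0102
tcp [0.4453 0.029  0.0597] toolx deg -150.35 shift [-0.0004  0.0007 -0.0003] twist 0.3533 F [ 2.  -1.5 -2.2] g 0.0102 t 14.0 tilt 0.65
[-0.20672813 -0.2306257   0.04075953]
```

```bash
python3 -m inch '[{"x":0,"y":0,"z":0,"twist":-0.12},{"x":0,"y":0,"z":0,"twist":-0.26},{"x":0,"y":0,"z":0,"twist":-0.4},{"x":0,"y":0,"z":0,"twist":-0.54},{"x":0,"y":0,"z":0,"twist":-0.68},{"x":0,"y":0,"z":0,"twist":-0.82},{"x":0,"y":0,"z":0,"twist":-0.96},{"x":0,"y":0,"z":0,"twist":-1.08},{"x":0,"y":0,"z":0,"twist":-1.14},{"x":0,"y":0,"z":0,"twist":-1.18},{"x":0,"y":0,"z":0,"twist":-1.18}]' 0 40
python3 - <<'E'
from m import *
go(.4455,.0295,.059,9.4); print(robot.get_state()["moment"],robot.get_state()["joint_pos"].round(2))
E
```

```text
time_s: 15.1
ee_pos: [0.4444, 0.0275, 0.0597]
tcp_rot: [-0.527, 0.467, -0.472, 0.531]
ft_force: [4.4, -9.2, -1.8]
gripper_width: 0.0102
tcp [0.4444 0.0275 0.0597] toolx deg -83.24 shift [-0.0019  0.0007  0.0013] twist 1.5247 F [ 4.4 -9.2 -1.8] g 0.0102 t 15.1 tilt 0.54
[-2.55005345 -0.98452185 -0.72141682] [ 0.43  0.33 -0.67  0.01 -0.56  1.25]
```

At the stop: 1.52 rad, with the reaction moment rising. Releasing and moving to the other clamp.

```bash
python3 -m inch '[{"x":0,"y":0,"z":0,"twist":0.02},{"x":0,"y":0,"z":0,"twist":0.02},{"x":0,"y":0,"z":0,"twist":0.02},{"x":0,"y":-0.025,"z":0,"twist":0.02},{"x":0,"y":-0.045,"z":0,"twist":0.02},{"x":0,"y":-0.045,"z":0,"twist":0.02}]' 0.4 40
python3 - <<'E'
from m import *
go(.4625,-.0694,.1,9.4)
E
```

```text
time_s: 15.7
ee_pos: [0.4457, 0.0285, 0.1071]
tcp_rot: [-0.52, 0.471, -0.478, 0.528]
ft_force: [1.1, -0.5, 0.3]
gripper_width: 0.0343
tcp [0.4457 0.0285 0.1071] toolx deg -84.38 shift [0.0991 0.0072 0.007 ] twist 1.5048 F [ 1.1 -0.5  0.3] g 0.0343 t 15.7 tilt 0.86
```

```bash
python3 -m inch '[{"x":0.03,"y":0,"z":0.003,"twist":0.14},{"x":0.06,"y":0,"z":0.006,"twist":0.28},{"x":0.09,"y":0,"z":0.007,"twist":0.43},{"x":0.099,"y":0,"z":0.007,"twist":0.57},{"x":0.099,"y":0,"z":0.007,"twist":0.72},{"x":0.099,"y":0,"z":0.007,"twist":0.87},{"x":0.099,"y":0,"z":0.007,"twist":1.02},{"x":0.099,"y":0,"z":0.007,"twist":1.16},{"x":0.099,"y":0,"z":0.007,"twist":1.31},{"x":0.099,"y":0.003,"z":0.007,"twist":1.45},{"x":0.099,"y":0.006,"z":0.007,"twist":1.505},{"x":0.099,"y":0.006,"z":0.007,"twist":1.505}]' 0.4 40
python3 - <<'E'
from m import *
go(.4625,-.0694,.059,9.4)
im,d=snapshot("side"); cv2.imwrite("pics/c7.png",cv2.resize(im[170:270,190:315],(750,600),interpolation=2)); slope(d)
E
```

```text
time_s: 16.9
ee_pos: [0.4617, -0.0692, 0.1003]
tcp_rot: [-0.053, 0.705, -0.705, 0.062]
ft_force: [-0.2, -0.1, 0.2]
gripper_width: 0.0344
tcp [ 0.4617 -0.0692  0.1003] toolx deg -170.64 shift [-0.0003  0.0413  0.0003] twist -0.0007 F [-0.2 -0.1  0.2] g 0.0344 t 16.9 tilt 0.74
290 slope x,y [-0.22 -0.03] z mid top 0.0294
```

View pics/c7.png

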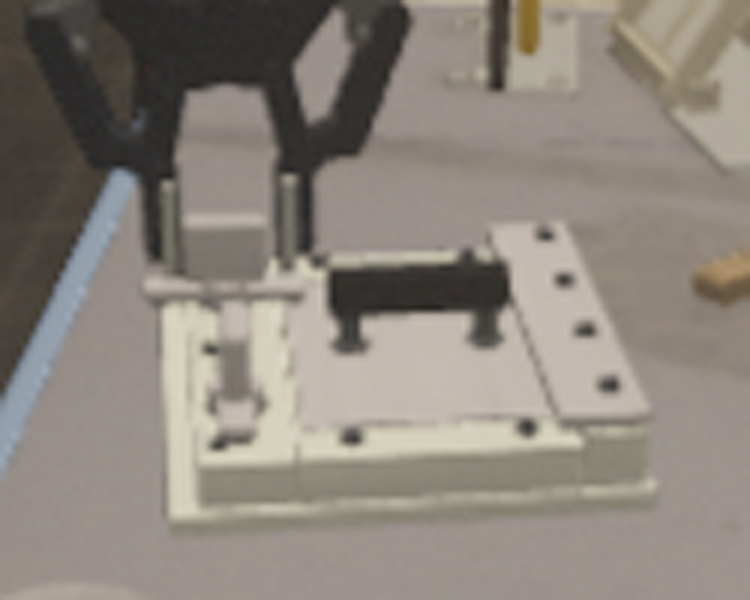

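The far clamp's wing now lies across the bar and reaches over the plate at (300,285). The gripper is centred over the near fin at (235,360). I'll descend and grip it, then turn it clockwise, since it locks the other way from the first.

```bash
python3 -m inch '[{"x":0,"y":0.02,"z":0,"twist":0},{"x":0,"y":0.035,"z":0,"twist":0},{"x":0,"y":0.041,"z":0,"twist":0},{"x":0,"y":0.041,"z":0,"twist":0}]' 0.4 40; python3 -m inch '[{"x":0,"y":0,"z":0,"twist":0},{"x":0,"y":0,"z":0,"twist":0},{"x":0,"y":0,"z":0,"twist":0},{"x":0,"y":0,"z":0,"twist":0},{"x":0,"y":0,"z":0,"twist":0.1},{"x":0,"y":0,"z":0,"twist":0.2},{"x":0,"y":0,"z":0,"twist":0.25},{"x":0,"y":0,"z":0,"twist":0.25}]' 0 40
python3 - <<'E'
from m import *
go(.4625,-.0694,.059,9.4); print(robot.get_state()["moment"],robot.get_state()["joint_pos"].round(2))
E
```

```text
time_s: 17.35
ee_pos: [0.462, -0.0692, 0.0589]
tcp_rot: [-0.054, 0.705, -0.705, 0.062]
ft_force: [0.5, 0.7, 0.7]
gripper_width: 0.0345
time_s: 18.15
ee_pos: [0.4629, -0.0691, 0.0595]
tcp_rot: [0.034, 0.707, -0.706, -0.025]
ft_force: [2.0, 0.3, 1.8]
gripper_width: 0.0103
tcp [ 0.4629 -0.0691  0.0595] toolx deg 175.17 shift [0.0004 0.0005 0.0004] twist -0.2483 F [2.  0.3 1.8] g 0.0103 t 18.15 tilt 0.77
[-0.19807243 -0.07472847 -0.04168724] [ 0.2   0.36 -0.62  0.   -0.58 -0.29]
```

Free clockwise (moment about 0). On to the stop.

```bash
python3 -m inch '[{"x":0,"y":0,"z":0,"twist":0.12},{"x":0,"y":0,"z":0,"twist":0.26},{"x":0,"y":0,"z":0,"twist":0.4},{"x":0,"y":0,"z":0,"twist":0.54},{"x":0,"y":0,"z":0,"twist":0.68},{"x":0,"y":0,"z":0,"twist":0.82},{"x":0,"y":0,"z":0,"twist":0.96},{"x":0,"y":0,"z":0,"twist":1.1},{"x":0,"y":0,"z":0,"twist":1.2},{"x":0,"y":0,"z":0,"twist":1.27},{"x":0,"y":0,"z":0,"twist":1.29},{"x":0,"y":0,"z":0,"twist":1.29}]' 0 40
python3 - <<'E'
from m import *
go(.4625,-.0694,.059,9.4); print(robot.get_state()["moment"])
E
```

```text
time_s: 19.35
ee_pos: [0.4648, -0.0705, 0.0596]
tcp_rot: [0.452, 0.551, -0.545, -0.442]
ft_force: [7.0, -11.6, -5.9]
gripper_width: 0.0103
tcp [ 0.4648 -0.0705  0.0596] toolx deg 101.6 shift [0.0015 0.0006 0.0021] twist -1.5324 F [  7.  -11.6  -5.9] g 0.0103 t 19.35 tilt 0.95
[-3.36887482 -1.51534893  0.72463714]
```

```bash
python3 -m inch '[{"x":0,"y":0,"z":0,"twist":-0.02},{"x":0,"y":0,"z":0,"twist":-0.02},{"x":0,"y":0,"z":0,"twist":-0.02},{"x":0,"y":-0.03,"z":0,"twist":-0.02},{"x":0,"y":-0.07,"z":0,"twist":-0.02},{"x":0,"y":-0.11,"z":0,"twist":-0.02},{"x":0,"y":-0.15,"z":0,"twist":-0.02},{"x":0,"y":-0.15,"z":0,"twist":-0.02},{"x":0,"y":-0.15,"z":0,"twist":-0.02}]' 0.4 40
python3 - <<'E'
from m import *
go(.4625,-.0694,.059,9.4)
im,d=snapshot("side"); cv2.imwrite("pics/c8.png",cv2.resize(im[170:270,190:315],(750,600),interpolation=2)); slope(d)
Q=inj(cloud("side",d))
for y0 in(-.05,.05):
    m=(d>0)&(Q[...,2]>.046)&(Q[...,2]<.07)&(abs(Q[...,0]+.072)<.03)&(abs(Q[...,1]-y0)<.03); rect(Q[m],f"fin {y0}")
for t in("glass_beaker","brass_weight","spatula"):
    o=spotter.pinpoint("side",t)
    if o: print(t,w("side",o[0]["position"],z=0).round(3))
E
```

```text
time_s: 20.25
ee_pos: [0.4622, -0.0699, 0.2104]
tcp_rot: [0.447, 0.557, -0.548, -0.436]
ft_force: [1.0, -0.5, -1.0]
gripper_width: 0.0339
tcp [ 0.4622 -0.0699  0.2104] toolx deg 102.74 shift [0.001  0.1513 0.0024] twist -1.5125 F [ 1.  -0.5 -1. ] g 0.0339 t 20.25 tilt 1.07
282 slope x,y [-0.14  0.06] z mid top 0.0295
fin -0.05 [-71.9 -55.2] [12.8 33.1] 86.34 166
fin 0.05 [-72.3  45.9] [14.5 32.2] 82.34 129
glass_beaker [ 0.448 -0.302 -0.   ]
brass_weight [ 0.577 -0.302  0.   ]
spatula [ 0.728  0.177 -0.   ]
```

View pics/c8.png

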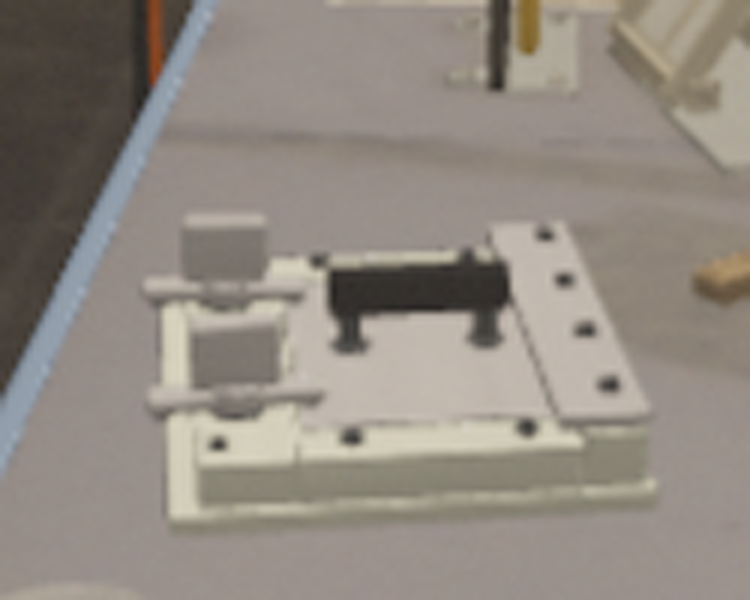

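Both wings lie across the bar with their ends over the plate, at about (300,290) and (320,395). The plate is level and the gripper is clear, so I'm handing in.

```bash
python3 -c "
from bench import ticket; print(ticket.hand_in())"
```

```text
the job is handed in; nothing more can be done
None
```

The jig is closed and both wing clamps are at their stops. I handed the job in at about 20.4 s of the 61 s allowed, and the hand-in reported no verdict.

**Cover:** I rested its front edge on the front bar and let the rear edge drop to the cavity floor, a tilt of about 4.4°. I then slid it about 12 mm back under the lip and released it. The last depth check showed it level, with slopes of −0.14° and 0.06°. Its top read 29.5 mm, and the side camera reads about 1.6 mm high, so that fits the expected 28 mm.

**Clamps:** The left clamp was blocked clockwise (the moment rose to 2.1 N m), so I turned it counter-clockwise. The right clamp moved freely clockwise. The gripper turned each about 1.5 rad until the reaction moment reached 0.72 N m. The last picture shows both wings across the bar with an end over the plate.

**Bystanders:** The spotter placed the weight and the spatula within about 15 mm of where they were. That is close to its own scatter, and the arm never came near them. The beaker read about 12 mm off from one side view to the next, and I put that down to the same scatter.

**Checks that disagreed:** The two cameras differed by 2 to 4 mm in y. I therefore used the top-camera poses and confirmed the fit by contact and plate slope.

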